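# Empty the bench balance and zero it with the stylus

### The job

Empty the balance: lift the steel check weight off the pan and stand it upright in the shallow tray, setting it down gently. Then take the stylus from its stand, use its tip to press the recessed zero button fully down and keep it down for about half a second, and hang the stylus back upright in the slot of its stand. Leave the other things on the bench where they are.

Things in the scene. Friction and masses are not known exactly. Their poses are not given: they have to be found in the camera images.
- pan (a joint): sprung round pan of the balance, a steel disc 120 mm across and 5 mm thick on a post; value in m: 0 = fully up (empty), about 0.010 to 0.015 with the check weight on it, 0.022 = lowest
- pan_top (a point): centre of the pan's upper face; 87 mm above the bench when the pan is fully up; it sinks with the pan
- weight: steel check weight, about 420 g, starts upright on the pan near its middle: a cylinder 44 mm across and 34 mm high, above it a thin neck and a round grip knob 20 mm across between 41 and 59 mm above the underside; origin at the centre of its underside, z up
- tray: shallow open aluminium tray fixed to the bench, 130 x 130 mm, walls 4 mm thick, rim 16 mm above the bench, inner floor about 4 mm above it; origin at the centre of its underside
- balance: bench balance fixed to the bench, blue housing with a grey deck, 160 mm (x) by 220 mm (y), deck 50 mm above the bench; origin at the centre of its underside; the pan stands over its +y half (centre at x 0, y +50 mm), the zero button's well is in the deck at x -35, y -70 mm; a flat dark display lies beside the well
- zero_button (a joint): round spring button, 13 mm across, at the bottom of the round well; value in m: 0 = up, 0.005 = fully down; it takes about 2 N to start and 5 N to press fully
- zero_button_top (a point): centre of the button's upper face, 10 mm below the deck (40 mm above the bench) when up; it moves with the button
- well_mouth (a point): centre of the well's mouth, level with the deck, 50 mm above the bench; the well is an 18 mm round hole
- stylus: stylus tool, 125 mm long and 60 g, starts hanging upright in the stand with the collar resting on it: steel tip 6 mm across (first 30 mm), shank 8 mm across up to 60 mm, collar 30 mm across from 60 to 65 mm, round black handle 15 mm across from 65 to 125 mm; origin at the tip's end, z along the stylus to the handle
- stylus_tip (a point): end of the stylus's tip
- stand: aluminium stylus stand fixed to the bench, 70 x 62 mm, top plate 12 mm thick with its upper face 70 mm above the bench; a slot 14 mm wide runs into it from the -x side and ends 7 mm past the origin on the +x side; below the plate it is open but for a back wall (+x) and an 8 mm base; origin on the bench under the place of the stylus
- stand_slot (a point): point in the slot where the stylus's axis belongs, level with the upper face of the stand (70 mm above the bench); the hanging stylus's tip is 60 mm below it; the frame is that of the stand
- elbow: bystander: brass elbow fitting, about 50 mm; origin on its underside
- tape: bystander: grey roll of tape lying flat, 90 mm across, 25 mm high; origin under its centre
- flange: bystander: steel pipe flange, 60 mm across, 30 mm high; origin under its centre
- screwdriver: bystander: screwdriver lying on the bench; origin on its underside
- jar: bystander: glass jar, 56 mm across, 75 mm high; origin under its centre

How it is judged (in metres and radians):
On the way, in this order (a step that is already met when the one before it is completed fails the run):
1. the check weight stands released in the tray and the empty pan is fully up (horizontal distance between weight and tray below 0.06 m and z of weight in the frame of tray below 0.008 m and angle between weight's own z axis and vertical below 0.12 rad and value of joint pan below 0.002 m and contact force between the fingers and weight below 0.5 N), for 0.2 s.
2. the stylus's tip holds the zero button fully down for a moment (value of joint zero_button above 0.0038 m and distance between stylus_tip and zero_button_top below 0.009 m and value of joint pan below 0.002 m), for 0.25 s.
At the end, for the whole second after the job is handed in: Weight upright (0.12 rad) on the tray floor, underside under 8 mm above the tray's; pan up within 2 mm, button within 1 mm; stylus at rest in the stand's slot, upright within 0.12 rad, axis within 12 mm of the slot point, tip 6 to 15 mm above the stand's underside (horizontal distance between weight and tray below 0.06 m and z of weight in the frame of tray below 0.008 m and angle between each of weight, stylus's own z axis and vertical below 0.12 rad and value of joint pan below 0.002 m and value of joint zero_button below 0.001 m and horizontal distance between stylus and stand_slot below 0.012 m and z of stylus in the frame of stand between 0.006 and 0.015 m and linear speed of each of stylus, weight below 0.02 m/s); the robot touches nothing.
It fails at once if the weight was dropped into the tray (faster than 0.6 m/s in the last 20 mm) (horizontal distance between weight and tray below 0.07 m and z of weight in the frame of tray below 0.024 m and linear speed of weight above 0.6 m/s).
It fails at once if a bystander was moved more than 40 mm (distance of any of elbow, tape, flange, screwdriver, jar from where it was at the start of the episode above 0.04 m).
It also fails if it takes over 61 s, if anything falls off the work surface, if the arm or the gripper's body presses on something with over 40 N, if the wrist force passes 120 N, or if a joint passes its speed limit or range.

### The arm

A 6-joint arm with a two-finger parallel gripper is mounted at the origin on the work surface. World frame = base frame: x ahead of the robot, y to its left, z up, the work surface at z = 0. Lengths are in mm, angles in rad, forces in N, time in s.
With the tool pointing down it reaches from about 350 to 725 mm from the base axis. Payload 6 kg.
Tool frame: the origin (TCP) lies between the finger pads; the fingertips stand 11 mm ahead of it and the grasp point (between the pads) lies 8 mm behind it; z points along the fingers, y is the line along which they close (so a half turn about z gives the same grasp; the last joint's range is limited). The gripper opens to 85 mm and grips with 20 to 120 N. Pads are 22 mm wide; open, the fingers measure 114 mm over their backs; the gripper's body (76 mm by 85 mm) begins 54 mm behind the grasp point. The pads swing forward as they close: fully open they stand 13 mm farther back than shut.
Start: joints at [1.491, 0.04, 0.085, 0, -1.615, -0.334], TCP at [241.227, 549.349, 242.261] pointing down, gripper open.
Joint ranges: [-2.56, 2.56], [-1.29, 2.01], [-1.08, 1.49], [-3.29, 1.98], [-2.81, -0.18], [-2.99, 2.99]. Speed limits (rad/s): [2.57, 2.57, 3.01, 3.14, 3.14, 3.14].

### API

Orientations are given as [roll, pitch, yaw] about the fixed x, y, z axes, in that order (R = Rz(yaw) Ry(pitch) Rx(roll)).
In Python, from station import bot, planner, viewer gives the robot as it stands. The module is installed in compiled form; this text tells all that it offers. Calls block until the motion is done:
- bot.reach(position, orientation): joint-space move of the TCP to a pose.
- bot.move_l(position, rotation=None, v=150): straight line of the TCP; rotation=None keeps the orientation; v is the mean speed in mm/s.
- bot.goto_joints(angles): joint-space move.
- bot.set_gripper(opening, grasp_force=None): opening from 0.0 (shut) to 1.0 (fully open); grasp_force is the grip in N (None keeps the last); returns when the fingers have stopped.
- bot.wait(seconds).
- planner.solve_ik(position, orientation): joint angles nearest the present ones, or None.
- bot.get_state(): the state.
- viewer.grab_frame(name): name is "side" or "top" or "wrist"; returns (picture, depth): 384x512x3 uint8, red, green, blue; 384x512 float32, mm along the optical axis (not along the pixel's ray), 0 where there is no reading.
- viewer.camera_info(name): a dict with "fx", "fy", "cx", "cy" (pixels), "R" (3x3) and "t" (3): a world point X has camera coordinates R X + t. Camera axes: x right, y down, z forward; pixel columns grow to the right and rows downward; lengths in mm; the calibration is good to about 2 mm. A picture is of the moment at which its call begins: read the wrist's pose just before it. camera_info takes no time and is no camera call; for the wrist camera it gives the pose at the moment of the call.
A pose or a line that the arm cannot do raises bot.MotionError and nothing moves.
- bot.close_job(): hands the job in; it is judged then, once.
Trained networks look in the newest picture that a camera, given by its name, has taken for a name from the list of things; names that differ only in an ending like _2 or _b are one class to them, and where a whole thing is asked for, a point or a joint stands for the part that bears it (a point fixed in the world has none). Each returns a list of dicts, best first, with "p" (0 to 1); they miss things now and then, are a little off and sometimes report something else, mostly with a low value. They report only what shows in the picture. A call takes as long as a camera call.
- viewer.boxes_of(camera, thing): "box" ([left, top, width, height] in pixels, round what is visible of it).
- viewer.mark_of(camera, thing): "point" ([column, row] in pixels: a listed point, or the origin of a listed thing).
The state is a dict: "t": time; "q": joint angles; "joint_velocities": joint speeds; "tau": joint torques, N m; "ee_pos": TCP position; "tool_rot": TCP orientation; "contact_force": force on the tool from outside, world axes, zero at the start; "torque": the same for the moment, N m; "width": opening from 0.0 (shut) to 1.0 (fully open); "grasp_force": force on a finger pad.
Only numpy, scipy, OpenCV 4.12 (cv2) and the standard library are available. Lean on these libraries where they do the work, as an engineer would, in place of code of your own. Each camera call takes 0.05 s, during which the arm holds its last target. There are 200 camera calls.

## Working session

There is one attempt and no reset: what is moved stays moved. The work goes in short steps, each a Python script; the robot and the scene stay as the last script left them, time stands still between calls to the robot, and variables do not carry over. Pictures are saved under pics/ and viewed, at most 12 in all, crops included, and the job is handed in when it is done.

```bash
mkdir -p pics && cat > h.py <<'E'
import numpy as np, cv2
from station import bot, planner, viewer
def ray(cam,px,z):
    """intersect pixel ray with world plane z"""
    c=viewer.camera_info(cam);R=np.array(c["R"]);t=np.array(c["t"])
    d=R.T@np.array([(px[0]-c["cx"])/c["fx"],(px[1]-c["cy"])/c["fy"],1]);o=-R.T@t
    return o+d*(z-o[2])/d[2]
def cloud(cam,depth):
    c=viewer.camera_info(cam);R=np.array(c["R"]);t=np.array(c["t"])
    v,u=np.mgrid[:384,:512]
    P=np.stack([(u-c["cx"])/c["fx"]*depth,(v-c["cy"])/c["fy"]*depth,depth],-1)
    return (P-t)@R
E
python3 - <<'E'
from h import *
ims=[]
for cam in("top","side"):
    im,d=viewer.grab_frame(cam); np.save(cam+"d.npy",d); np.save(cam+"i.npy",im); ims.append(im)
    P=cloud(cam,d)
    for n,z in dict(weight=0,pan_top=75,tray=0,balance=0,well_mouth=50,zero_button_top=40,stylus=10,stand=0,stand_slot=70,elbow=0,tape=0,flange=0,screwdriver=0,jar=0).items():
        if n=="weight": z=75
        for r in viewer.mark_of(cam,n)[:2]:
            u,v=r["point"]; ui,vi=int(np.clip(round(u),0,511)),int(np.clip(round(v),0,383))
            print(cam,n,round(r["p"],2),np.round([u,v]),np.round(ray(cam,(u,v),z)),"cloud",np.round(P[vi,ui]))
    cv2.imwrite(f"pics/{cam}0.png",cv2.cvtColor(im,cv2.COLOR_RGB2BGR))
print(bot.get_state())
E
```

```text
top weight 0.47 [225. 192.] [612.  70.  75.] cloud [607.  68. 107.]
top pan_top 0.94 [224. 194.] [605.  71.  75.] cloud [601.  71. 108.]
top tray 0.78 [356. 237.] [ 483. -314.    0.] cloud [ 484. -312.    4.]
top balance 0.87 [242. 202.] [593.  21.   0.] cloud [583.  23.  76.]
top well_mouth 0.77 [265. 214.] [552. -42.  50.] cloud [552. -42.  50.]
top stylus 0.64 [156. 230.] [515. 273.  10.] cloud [510. 260.  67.]
top stand 0.59 [154. 232.] [507. 280.   0.] cloud [504. 264.  70.]
top stand_slot 0.7 [147. 225.] [524. 283.  70.] cloud [521. 272. 116.]
top stand_slot 0.26 [289. 146.] [ 744. -115.   70.] cloud [ 742. -113.   75.]
top elbow 0.63 [148. 170.] [694. 301.   0.] cloud [688. 296.  23.]
top elbow 0.57 [293. 284.] [ 352. -123.    0.] cloud [ 354. -119.   26.]
top tape 0.77 [349. 158.] [ 725. -304.    0.] cloud [ 724. -304.    1.]
top flange 0.64 [294. 283.] [ 355. -126.    0.] cloud [ 358. -120.   34.]
top screwdriver 0.9 [216. 133.] [806.  98.   0.] cloud [798.  98.  22.]
top jar 0.79 [290. 149.] [ 755. -124.    0.] cloud [ 740. -119.   50.]
top jar 0.34 [213. 134.] [802. 109.  
[... 1156 characters left out ...]
 cloud [755. -90.  15.]
{'t': 1.5, 'q': array([ 1.49066573e+00,  4.02059594e-02,  8.48106615e-02,  2.32493503e-05,
       -1.61548891e+00, -3.33727161e-01]), 'joint_velocities': array([-0.0001852 , -0.00132613,  0.00039893, -0.00234497, -0.00011133,
       -0.00121618]), 'tau': array([-2.23388088e-04, -3.67912781e+01,  3.47432756e+01,  6.93305343e+00,
       -9.47189656e-04, -3.67918048e-06]), 'ee_pos': array([241.25436401, 549.34741969, 242.26826379]), 'tool_rot': array([ 3.14151723e+00, -5.07315648e-05, -4.13858791e-01]), 'contact_force': array([-0.08559946, -0.76030782,  0.08322783]), 'torque': array([-0.0182302 ,  0.04541177,  0.0263929 ]), 'grasp_force': 0.0, 'width': 1.000766782320003}
```

```bash
python3 - <<'E'
from h import *
for cam,(a,b,c,d) in dict(top=(120,120,400,310),side=(150,130,390,330)).items():
    im=np.load(cam+"i.npy")[b:d,a:c]
    cv2.imwrite(f"pics/{cam}c.png",cv2.resize(cv2.cvtColor(im,cv2.COLOR_RGB2BGR),None,fx=2.8,fy=2.8,interpolation=cv2.INTER_CUBIC))
for cam in("top","side"):
    P=cloud(cam,np.load(cam+"d.npy")).reshape(-1,3)
    def sel(x,y,r,z0,z1):
        m=(np.hypot(P[:,0]-x,P[:,1]-y)<r)&(P[:,2]>z0)&(P[:,2]<z1);return P[m]
    for n,a in dict(knob=(607,70,40,113,150),handle=(512,272,45,80,150),standtop=(512,272,60,66,73),pan=(607,70,75,68,84),tray=(483,-315,80,1,8),trayrim=(483,-315,100,12,20),deck=(575,-30,100,47,53)).items():
        Q=sel(*a)
        if len(Q): print(cam,n,len(Q),"med",np.round(np.median(Q,0),1),"min",np.round(Q.min(0),1),"max",np.round(Q.max(0),1), "rect",cv2.minAreaRect(Q[:,:2].astype(np.float32)))
E
```

```text
top knob 49 med [621.4  69.3 131.7] min [605.9  61.2 114.4] max [632.2  79.8 137. ] rect ((620.2677001953125, 68.70417022705078), (22.65180778503418, 18.078725814819336), 32.78626251220703)
top handle 55 med [515.5 273.6 130.1] min [509.2 269.7  83.2] max [523.1 283.4 138. ] rect ((516.1727294921875, 276.30584716796875), (13.707586288452148, 12.937597274780273), 9.217325210571289)
top standtop 415 med [523.4 271.6  70. ] min [477.2 237.2  66. ] max [559.7 315.9  73. ] rect ((519.347412109375, 276.66314697265625), (62.64573287963867, 69.74789428710938), 70.32952880859375)
top pan 1211 med [598.3  64.2  74.1] min [547.6   8.2  68.1] max [666.  124.9  83.9] rect ((606.790771484375, 66.53563690185547), (118.34046936035156, 116.6079330444336), 0.13118135929107666)
top tray 1656 med [ 488.7 -315.1    4.1] min [ 405.3 -393.7    1. ] max [ 558.6 -235.5    8. ] rect ((481.94171142578125, -314.46563720703125), (158.03656005859375, 152.6719207763672), 89.04944610595703)
top trayrim 224 med [ 495.4 -324.1   16. ] min [ 433.6 -381.3   12.2] max [ 561.1 -249.9   19.9] rect ((497.500732421875, -315
[... 945 characters left out ...]
05.1405639648438, 72.11016845703125), (118.97811126708984, 111.03817749023438), 39.042545318603516)
side tray 552 med [ 493.8 -318.9    3.1] min [ 418.  -379.5    1. ] max [ 561.4 -242.8    7.9] rect ((490.6595764160156, -312.4315185546875), (142.52865600585938, 136.3676300048828), 4.510565280914307)
side trayrim 128 med [ 495.1 -289.1   14.1] min [ 435. -381.   12.] max [ 564.7 -244.4   18.3] rect ((499.8186340332031, -312.83087158203125), (136.60081481933594, 129.49122619628906), 89.58781433105469)
side deck 1024 med [553.5 -37.9  49.5] min [ 491.  -105.2   47. ] max [655.3  66.2  53. ] rect ((584.2001953125, -16.601882934570312), (145.16140747070312, 161.26846313476562), 75.3443603515625)
```

View pics/topc.png

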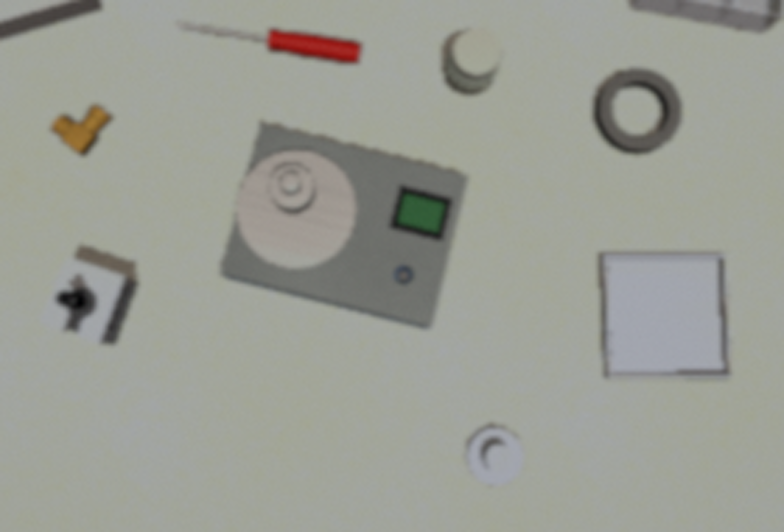

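View pics/sidec.png

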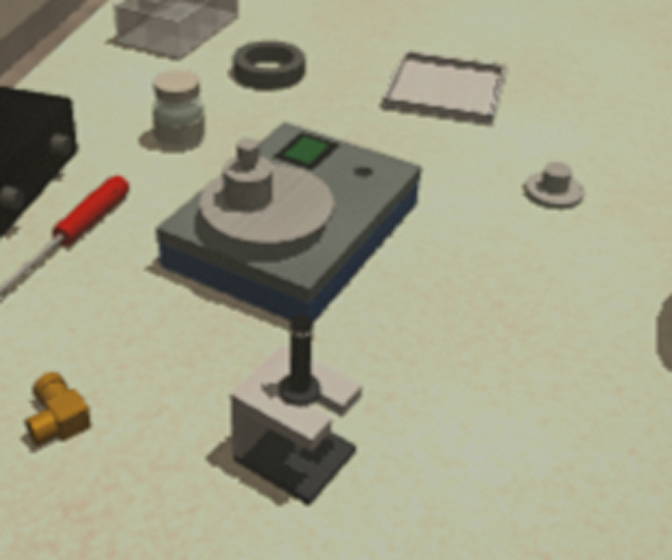

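```bash
python3 - <<'E'
from h import *
bot.reach([600,50,300],[np.pi,0,-1.4])
ci=viewer.camera_info("wrist")
im,d=viewer.grab_frame("wrist")
s=bot.get_state(); print(s["t"],s["ee_pos"],s["tool_rot"])
R=np.array(ci["R"]);print("cam at",-R.T@np.array(ci["t"]),"fwd",R[2])
P=cloud("wrist",d); np.save("w1.npy",P)
for n,z in dict(weight=75,pan_top=75,well_mouth=50,zero_button_top=40,stand_slot=70).items():
    for r in viewer.mark_of("wrist",n)[:2]: print(n,round(r["p"],2),np.round(r["point"]),np.round(ray("wrist",r["point"],z),1))
cv2.imwrite("pics/w1.png",cv2.cvtColor(im,cv2.COLOR_RGB2BGR))
Q=P.reshape(-1,3);m=(np.hypot(Q[:,0]-621,Q[:,1]-71)<35)&(Q[:,2]>129)&(Q[:,2]<140);K=Q[m]
if len(K):print("knobtop",len(K),K.min(0),K.max(0),np.median(K,0),cv2.minEnclosingCircle(K[:,:2].astype(np.float32)))
m=(np.hypot(Q[:,0]-545,Q[:,1]+41)<25)&(Q[:,2]>20)&(Q[:,2]<45);K=Q[m]
if len(K):print("well",len(K),K.min(0),K.max(0),np.median(K,0))
E
```

```text
3.7583 [599.90082483  50.88727361 299.8273236 ] [ 3.14135763e+00  7.63303690e-05 -1.39859013e+00]
cam at [612.18273349 -14.3061037  430.93049694] fwd [-0.04628429  0.25954597 -0.96462099]
pan_top 0.74 [246. 174.] [605.8  65.9  75. ]
well_mouth 0.67 [320.  85.] [544.3 -37.9  50. ]
well_mouth 0.33 [264. 129.] [594.9  18.1  50. ]
zero_button_top 0.7 [317.  87.] [544.8 -36.3  40. ]
stand_slot 0.63 [289. 348.] [515.8 278.1  70. ]
knobtop 352 [613.83299174  61.66080661 129.07821476] [633.01997021  80.8309403  134.29969804] [623.40823547  70.75863959 132.24439063] ((623.6243896484375, 71.2069091796875), 9.928608894348145)
well 217 [532.93021775 -47.06504184  31.54303264] [548.63598843 -30.03013991  44.98682199] [540.51477622 -38.70586922  38.90613537]
```

View pics/w1.png

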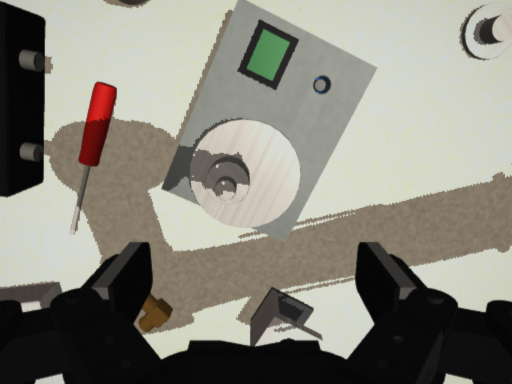

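```bash
cat >> h.py <<'E'
O=[np.pi,0,-1.4]
def fz(): return float(np.mean([(bot.wait(.02),bot.get_state()["contact_force"][2])[1] for _ in range(2)]))
def down(step,zmin,dF):
    """lower until the upward force has risen by dF"""
    f0=fz(); p=np.array(bot.get_state()["ee_pos"])
    while p[2]>zmin:
        p[2]-=step; bot.move_l(list(p),v=40); f=fz()-f0
        if f>dF: break
    print("down: z",bot.get_state()["ee_pos"][2],"dF",f)
E
python3 - <<'E'
from h import *
K=[623.5,71]
bot.set_gripper(0.55,60)
bot.reach(K+[165],O)
bot.move_l(K+[122.5],v=100)
s=bot.get_state();print(s["t"],s["ee_pos"],s["contact_force"])
bot.set_gripper(0.0,60)
s=bot.get_state();print(s["t"],s["width"],s["grasp_force"],s["contact_force"])
bot.move_l(K+[220],v=150)
s=bot.get_state();print(s["t"],s["width"],s["grasp_force"],s["contact_force"])
bot.reach([498,-315,160],O)
im,d=viewer.grab_frame("side");cv2.imwrite("pics/s2.png",cv2.cvtColor(im[100:260,180:400],cv2.COLOR_RGB2BGR))
print(bot.get_state()["t"])
E
```

```text
5.6583 [623.87716093  70.88160675 123.42973723] [ 0.19805832 -0.24947014  0.1843631 ]
6.0333 0.20917558332464373 58.51867496967316 [0.60827127 0.02392275 0.50233084]
6.8333 0.20943963075138267 58.736509680747986 [-0.10575459  0.42218914 -5.49902882]
8.4
```

View pics/s2.png

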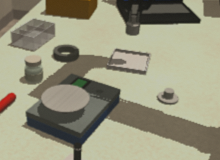

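The pan (65,98) is empty and the gripper holds the weight at (133,15), above the tray (130,60). Next I lower it.

```bash
python3 - <<'E'
from h import *
bot.move_l([498,-315,62],v=90)
down(1.5,47,2.0)
bot.set_gripper(0.5)
s=bot.get_state();print(s["t"],s["width"],s["contact_force"])
bot.move_l([498,-315,150],v=150)
bot.reach([530,120,270],O)
s=bot.get_state();print(s["t"])
im,d=viewer.grab_frame("wrist");P=cloud("wrist",d).reshape(-1,3)
for n,z in dict(stand_slot=70,well_mouth=50).items():
    for r in viewer.mark_of("wrist",n)[:2]: print(n,round(r["p"],2),np.round(r["point"]),np.round(ray("wrist",r["point"],z),1))
def sel(x,y,r,z0,z1): return P[(np.hypot(P[:,0]-x,P[:,1]-y)<r)&(P[:,2]>z0)&(P[:,2]<z1)]
for n,a in dict(htop=(516,277,25,130,141),hand=(516,277,25,80,141),well=(543,-39,25,20,45)).items():
    K=sel(*a)
    if len(K): print(n,len(K),np.round(np.median(K,0),1),K.min(0),K.max(0),cv2.minEnclosingCircle(K[:,:2].astype(np.float32)))
w=viewer.grab_frame("side")[0]
cv2.imwrite("pics/w3.png",cv2.cvtColor(np.hstack([cv2.resize(im,(400,300)),cv2.resize(w[100:250,200:400],(400,300))]),cv2.COLOR_RGB2BGR))
E
```

```text
down: z 54.19646493647819 dF 10.0586900607541
12.025 0.49823457809055494 [-0.65509717  0.04882807  0.49580977]
14.4833
stand_slot 0.58 [242. 304.] [516.5 274.8  70. ]
htop 55 [517.1 272.3 131.9] [510.00778213 270.70048313 130.00132506] [524.20148321 275.69153681 134.96881229] ((517.1046142578125, 275.42919921875), 7.097005844116211)
hand 517 [517.8 272.6 110.4] [509.82198745 270.44947709  80.49261005] [524.96405425 281.01006402 134.96881229] ((517.361083984375, 277.9415283203125), 7.7800822257995605)
well 62 [541.  -34.5  39.1] [534.38755493 -38.47422263  32.58847858] [548.86349424 -32.01493016  41.56063716] ((541.6514892578125, -36.960609436035156), 7.277712345123291)
```

View pics/w3.png

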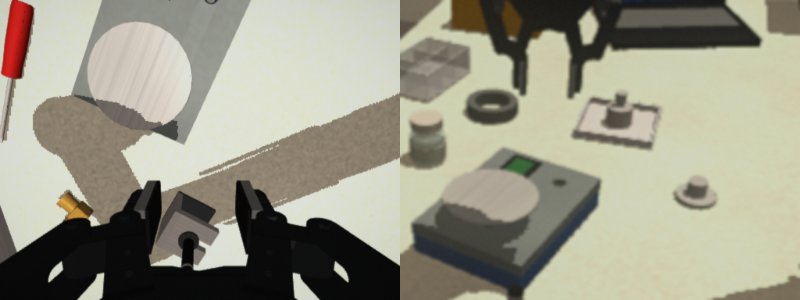

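The weight stands upright in the tray (right half, (620,110)). The stylus is between the fingers in the left half at (188,245). Next I grasp the stylus.

```bash
python3 - <<'E'
from h import *
S=[517.3,278]
bot.reach(S+[175],O)
bot.move_l(S+[105],v=120)
bot.set_gripper(0.0,80)
s=bot.get_state();print(s["t"],s["width"],s["grasp_force"],s["contact_force"],s["ee_pos"])
bot.move_l(S+[190],v=150)
bot.reach([543,-39,165],O)
s=bot.get_state();print(s["t"],s["width"],s["ee_pos"],s["contact_force"])
h=[]
for cam in("side","top","wrist"):
    im,d=viewer.grab_frame(cam)
    for n,z in dict(stylus_tip=70,well_mouth=50).items():
        for r in viewer.mark_of(cam,n)[:2]: print(cam,n,round(r["p"],2),np.round(r["point"],1),np.round(ray(cam,r["point"],z),1))
    im=im if cam=="wrist" else im[130:250,200:360]
    h.append(cv2.resize(im,(400,300)))
cv2.imwrite("pics/c4.png",cv2.cvtColor(np.hstack([h[0],h[2]]),cv2.COLOR_RGB2BGR))
E
```

```text
16.5583 0.15675413945917624 77.8084945678711 [-0.13128829  0.68617834  4.10326731] [517.77620517 278.33490211 106.1585458 ]
18.4917 0.154921977785213 [543.17286091 -38.22353184 164.89798951] [ 0.28455009  0.53565243 -0.7319842 ]
side stylus_tip 0.37 [257.4 214.5] [563.5 106.5  70. ]
side stylus_tip 0.29 [280.1 190.5] [534.3 -11.2  70. ]
side well_mouth 0.87 [280.9 189.2] [539.2 -48.1  50. ]
top well_mouth 0.84 [267.2 213.4] [553.1 -48.3  50. ]
wrist well_mouth 0.78 [257.  186.2] [541.4 -40.5  50. ]
```

View pics/c4.png

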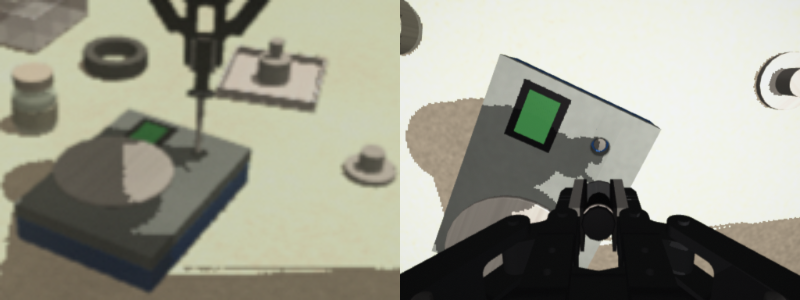

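The stylus hangs vertical, with its tip at about (198,150) in the left half. The well shows clearly in the wrist view at (599,146). I'll check the tip against the well using the depth data.

```bash
python3 - <<'E'
from h import *
def proj(cam,X):
    c=viewer.camera_info(cam);p=np.array(c["R"])@X+np.array(c["t"]);return np.round([c["fx"]*p[0]/p[2]+c["cx"],c["fy"]*p[1]/p[2]+c["cy"]],1)
for cam in("side","wrist"):
    im,d=viewer.grab_frame(cam);P=cloud(cam,d).reshape(-1,3)
    print(cam,"tip proj",proj(cam,[543,-38.5,69]),"well proj",proj(cam,[543,-39,50]))
    for z in range(60,150,8):
        K=P[(np.hypot(P[:,0]-543,P[:,1]+39)<22)&(P[:,2]>z)&(P[:,2]<z+8)]
        if len(K): print(z,len(K),np.round(np.median(K,0),1),np.round(K.min(0),1),np.round(K.max(0),1))
    K=P[(np.hypot(P[:,0]-543,P[:,1]+39)<16)&(P[:,2]>25)&(P[:,2]<45)]
    if len(K): print("well",len(K),np.round(K.min(0),1),np.round(K.max(0),1),np.round(np.median(K,0),1))
    if cam=="side":
        g=im[165:210,255:305]; cv2.imwrite("pics/tip.png",cv2.cvtColor(cv2.resize(g,None,fx=10,fy=10,interpolation=cv2.INTER_NEAREST),cv2.COLOR_RGB2BGR))
    else:
        print("pixel (599-400)*1.28,146*1.28 ->",ray(cam,(254.7,186.9),50))
E
```

```text
side tip proj [279.1 185. ] well proj [278.8 190.7]
116 3 [538.8 -19.  123.4] [537.  -20.8 122.1] [544.5 -17.7 123.7]
124 5 [539.2 -19.  126.5] [537.2 -21.1 124.3] [545.  -18.  127.8]
132 11 [537.8 -23.3 137.4] [527.7 -30.4 133.8] [550.7 -20.  139.7]
140 17 [540.6 -21.3 144.4] [535.6 -32.3 140.1] [549.3 -17.3 147.6]
148 20 [540.4 -23.5 152.7] [530.8 -32.8 148.8] [547.2 -18.6 156. ]
well 13 [538.1 -49.1  39. ] [551.6 -41.1  45. ] [544.3 -45.9  42.7]
wrist tip proj [254.4 195.8] well proj [254.5 187.9]
124 152 [543.5 -35.6 131.4] [535.4 -37.5 127.2] [550.5 -29.9 132. ]
132 368 [542.6 -31.8 133.2] [534.9 -38.  132. ] [550.4 -23.7 140. ]
140 44 [542.3 -33.1 143.4] [535.5 -35.2 140.2] [548.3 -29.  147.8]
148 97 [543.4 -36.2 153.3] [534.8 -50.2 148. ] [557.8 -31.2 156. ]
well 399 [533.2 -44.6  32.4] [550.9 -28.7  45. ] [541.8 -35.9  39.2]
pixel (599-400)*1.28,146*1.28 -> [542.97235404 -39.82131874  50.        ]
```

View pics/tip.png

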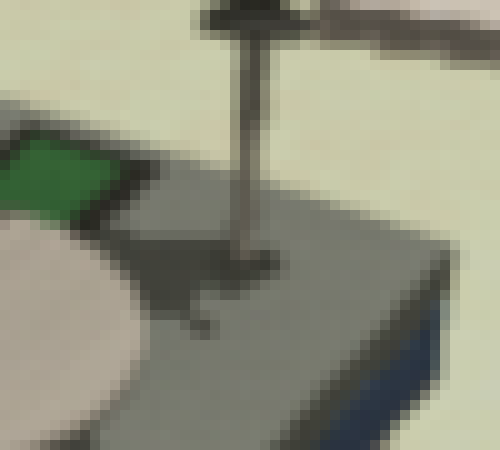

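```bash
python3 - <<'E'
from h import *
im,d=viewer.grab_frame("wrist");P=cloud("wrist",d)
print(bot.get_state()["t"])
for r in range(180,330,5): print(r,[tuple(int(v) for v in np.round(P[r,c])) for c in (246,254,262)])
cv2.imwrite("pics/w5.png",cv2.cvtColor(cv2.resize(im[160:340,174:334],None,fx=3.3,fy=3.3,interpolation=cv2.INTER_CUBIC),cv2.COLOR_RGB2BGR))
E
```

```text
19.0917
180 [(550, -44, 50), (544, -42, 39), (538, -43, 36)]
185 [(549, -36, 34), (543, -38, 39), (537, -40, 39)]
190 [(549, -32, 33), (543, -35, 40), (536, -34, 34)]
195 [(548, -31, 46), (542, -29, 35), (536, -32, 41)]
200 [(548, -29, 49), (542, -29, 49), (536, -31, 49)]
205 [(547, -25, 49), (541, -26, 50), (535, -27, 51)]
210 [(546, -20, 49), (540, -22, 50), (534, -23, 49)]
215 [(546, -16, 49), (540, -18, 50), (534, -19, 50)]
220 [(545, -13, 51), (539, -14, 49), (533, -15, 50)]
225 [(544, -9, 50), (538, -10, 50), (532, -11, 50)]
230 [(544, -5, 50), (538, -6, 50), (531, -7, 50)]
235 [(547, -35, 132), (543, -35, 131), (539, -36, 131)]
240 [(547, -33, 134), (543, -34, 133), (538, -34, 132)]
245 [(546, -30, 134), (542, -31, 132), (538, -32, 133)]
250 [(546, -32, 143), (543, -37, 151), (539, -34, 144)]
255 [(547, -38, 161), (544, -42, 168), (540, -40, 162)]
260 [(548, -44, 176), (545, -46, 180), (541, -44, 175)]
265 [(548, -47, 187), (545, -49, 189), (555, -104, 296)]
270 [(548, -47, 190), (545, -48, 191), (542, -48, 191)]
275 [(548, -46, 192), (545, -46, 191), (542, -47, 191)]
280 [(547, -44, 191), (545, -44, 192), (542, -45, 192)]
285 [(547, -43, 194), (544, -43, 192), (542, -44, 193)]
290 [(547, -41, 193), (544, -42, 193), (541, -41, 192)]
295 [(546, -39, 193), (544, -40, 193), (541, -40, 194)]
300 [(546, -38, 195), (543, -38, 194), (541, -39, 194)]
305 [(546, -36, 194), (543, -37, 195), (541, -37, 195)]
310 [(532, 65, 50), (525, 64, 49), (511, 97, -1)]
315 [(531, 69, 50), (525, 68, 51), (510, 103, -1)]
320 [(530, 75, 49), (517, 109, 0), (509, 108, -1)]
325 [(530, 79, 50), (516, 115, 0), (508, 114, -1)]
```

View pics/w5.png

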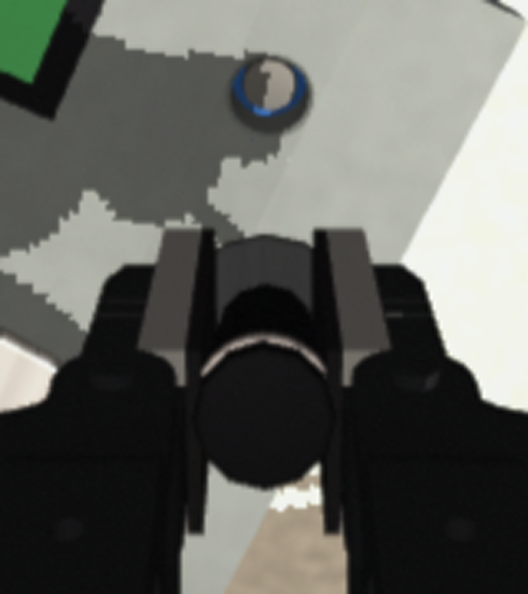

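The stylus swung about 0.3 rad in the grip (handle face y goes from -37 at z 151 to -49 at z 190), so its tip is toward +y. I'll fit its axis in the tool frame and tilt the tool to make it vertical.

```bash
cat >> h.py <<'E'
from scipy.spatial.transform import Rotation as Ro
from scipy.optimize import least_squares
def fit_stylus():
    """stylus axis (toward the handle) and tip in the tool frame, from the wrist camera"""
    s=bot.get_state();im,d=viewer.grab_frame("wrist");P=cloud("wrist",d)
    T=Ro.from_euler("xyz",s["tool_rot"]);loc=lambda Q:T.inv().apply(Q-s["ee_pos"])
    C=loc(P[249:263,247:262].reshape(-1,3)); E=loc(P[272:300,246:263].reshape(-1,3))
    C=C[np.abs(C[:,2])<60]; E=E[np.abs(E[:,2]+28)<15]
    ax=lambda p:np.array([p[1],0,-1])/np.hypot(p[1],1)   # no lean along the closing axis
    def res(p):
        D=C-[p[0],0,0]; return np.linalg.norm(np.cross(D,ax(p)),axis=1)-7.5
    b=least_squares(lambda p:np.r_[res(p),],[0,0.],loss="soft_l1",f_scale=1)
    a=ax(b.x);o=np.array([b.x[0],0,0]); L=np.median((E-o)@a)
    print("tilt",b.x,"rms",np.sqrt(np.mean(b.fun**2)),"n",len(C),len(E),"end",L,"disc centre",np.median(E,0),"axis end",o+a*L)
    return a,o+a*(L-125)
def pose_for(a,tip_local,tip,yaw=-1.4):
    """tool pose that puts the stylus vertical with its tip at tip"""
    R0=Ro.from_euler("xyz",[np.pi,0,yaw]); th=np.arctan2(a[0],-a[2])
    R=min((R0*Ro.from_euler("y",k) for k in(th,-th)),key=lambda r:-r.apply(a)[2])
    return list(np.array(tip)-R.apply(tip_local)),list(R.as_euler("xyz"))
E
python3 - <<'E'
from h import *
bot.set_gripper(0.0,120)
a,tl=fit_stylus(); s=bot.get_state()
T=Ro.from_euler("xyz",s["tool_rot"]);tip=T.apply(tl)+s["ee_pos"]
print(a,tl,"tip now",tip,T.apply(a),s["t"],s["width"])
c=viewer.camera_info("side");p=np.array(c["R"])@tip+np.array(c["t"]);print("side px",c["fx"]*p[0]/p[2]+c["cx"],c["fy"]*p[1]/p[2]+c["cy"])
np.savez("sty.npz",a=a,tl=tl)
for q in([543,-39,75],[517,278,90]):
    P,Q=pose_for(a,tl,q);print(P,Q,planner.solve_ik(P,Q))
E
```

```text
tilt [ 1.08120317 -0.13947228] rms 3.4970955441031673 n 210 476 end 26.886915112856876 disc centre [  4.11892961  -0.60986201 -27.52222237] axis end [ -2.63282667   0.         -26.62916046]
[-0.13813522  0.         -0.99041338] [14.63407539  0.         97.17251196] tip now [545.50254809 -53.45172907  67.84960667] [-0.02353838  0.1360744   0.99041895] 19.3583 0.14700957406607373
side px 279.43507305224875 182.36232670889106
[np.float64(542.8179927099397), np.float64(-37.94474289686053), np.float64(173.26243712118475)] [np.float64(3.141592653589793), np.float64(0.138578332729963), np.float64(-1.4000000000000001)] [ 0.20616216 -0.0704537  -0.10643055 -0.1386056  -1.53027989 -0.03005742]
[np.float64(516.8179927099397), np.float64(279.05525710313947), np.float64(188.26243712118475)] [np.float64(3.141592653589793), np.float64(0.138578332729963), np.float64(-1.4000000000000001)] [ 0.76528156 -0.02708729 -0.0456293  -0.11521892 -1.47493256 -0.58788577]
```

```bash
python3 - <<'E'
s=open('h.py').read()
s=s.replace('P[249:263,247:262]','P[250:263,249:258]')
s=s.replace('np.r_[res(p),],[0,0.]','np.r_[res(p),20*(p[0]-28*-1*0+p[1]*28-np.median(E[:,0]))/5],[-5,.3]')
s=s.replace("(E-o)@a)","(E-o)@a);print(np.round(np.median(P[250:263,252:256].reshape(13,4,3),1),0).tolist())")
open('h.py','w').write(s)
E
sed -i 's/20\*(p\[0\]-28\*-1\*0+p\[1\]\*28-np.median(E\[:,0\]))\/5/4*(p[0]-p[1]*np.median(E[:,2])-np.median(E[:,0]))/' h.py
python3 - <<'E'
from h import *
a,tl=fit_stylus(); s=bot.get_state()
T=Ro.from_euler("xyz",s["tool_rot"]);tip=T.apply(tl)+s["ee_pos"]
print(a,tl,"tip now",tip,T.apply(a),s["t"],s["width"])
c=viewer.camera_info("side");p=np.array(c["R"])@tip+np.array(c["t"]);print("side px",c["fx"]*p[0]/p[2]+c["cx"],c["fy"]*p[1]/p[2]+c["cy"])
np.savez("sty.npz",a=a,tl=tl)
for q in([543,-39,75],[517,278,90]):
    P,Q=pose_for(a,tl,q);print(P,Q,planner.solve_ik(P,Q))
E
```

```text
[[543.0, -36.0, 151.0], [544.0, -38.0, 154.0], [544.0, -39.0, 159.0], [544.0, -40.0, 161.0], [544.0, -41.0, 165.0], [544.0, -42.0, 168.0], [545.0, -43.0, 171.0], [545.0, -43.0, 172.0], [545.0, -44.0, 175.0], [545.0, -45.0, 178.0], [545.0, -46.0, 180.0], [545.0, -48.0, 185.0], [545.0, -48.0, 186.0]]
tilt [-5.63810004  0.34594337] rms 0.18046089953803135 n 115 476 end 29.175151336536445 disc centre [  4.03884439  -0.59872115 -27.59684651] axis end [  3.90021777   0.         -27.57190506]
[ 0.32693293  0.         -0.94504754] [-36.96639892   0.          90.55903771] tip now [536.73729086  -2.60926325  74.44784115] [ 0.05548722 -0.32218303  0.94504987] 19.4083 0.147010526863252
side px 278.56157815854465 190.66176240136667
[np.float64(543.905631268442), np.float64(-44.250744783531744), np.float64(172.6681292498291)] [np.float64(-3.1415926535897927), np.float64(-0.33305633577748317), np.float64(-1.4)] [ 0.4815821  -0.14168849 -0.36075653  0.31845003 -1.46279764 -0.36314257]
[np.float64(517.905631268442), np.float64(272.74925521646827), np.float64(187.6681292498291)] [np.float64(-3.1415926535897927), np.float64(-0.33305633577748317), np.float64(-1.4)] [ 0.96116672  0.11735675 -0.04795656  0.23274603 -1.64450052 -0.80115267]
```

The fit's rms is 0.18 mm and its predicted side-view tip (278.6,190.7) matches the picture. I'll straighten the stylus over the well and check.

```bash
python3 - <<'E'
from h import *
z=np.load("sty.npz");a,tl=z["a"],z["tl"]
P,Q=pose_for(a,tl,[543,-39,75]); bot.move_l(P,Q,v=25)
a,tl=fit_stylus(); s=bot.get_state()
T=Ro.from_euler("xyz",s["tool_rot"]);print("tip",T.apply(tl)+s["ee_pos"],"axis",T.apply(a),s["t"])
im,d=viewer.grab_frame("side");w,_=viewer.grab_frame("wrist")
for cam in("side","wrist"):
    for n,zz in dict(stylus_tip=75,well_mouth=50).items():
        for r in viewer.mark_of(cam,n)[:2]: print(cam,n,round(r["p"],2),np.round(r["point"],1),np.round(ray(cam,r["point"],zz),1))
cv2.imwrite("pics/c6.png",cv2.cvtColor(np.hstack([cv2.resize(im[150:210,240:320],(400,300)),cv2.resize(w[60:252,128:384],(400,300))]),cv2.COLOR_RGB2BGR))
E
```

```text
[[545.0, -46.0, 159.0], [545.0, -46.0, 163.0], [545.0, -46.0, 166.0], [545.0, -46.0, 169.0], [545.0, -46.0, 173.0], [545.0, -46.0, 176.0], [545.0, -46.0, 178.0], [545.0, -46.0, 181.0], [545.0, -46.0, 184.0], [545.0, -46.0, 187.0], [545.0, -46.0, 190.0], [545.0, -46.0, 194.0], [545.0, -46.0, 196.0]]
tilt [-5.43485916  0.34792203] rms 0.2089638649781214 n 116 475 end 29.708515769037565 disc centre [  4.43555105  -0.78357869 -27.94788318] axis end [  4.32740248   0.         -28.05876257]
tip [543.1176387  -38.6254128   75.84695007] axis [ 1.91365767e-04 -3.96247580e-03  9.99992131e-01] 19.9833
side stylus_tip 0.6 [277.8 180.8] [549.4 -48.7  75. ]
side well_mouth 0.79 [280.4 189.6] [540.1 -45.7  50. ]
wrist well_mouth 0.98 [255.4 243.8] [542.5 -39.7  50. ]
```

View pics/c6.png

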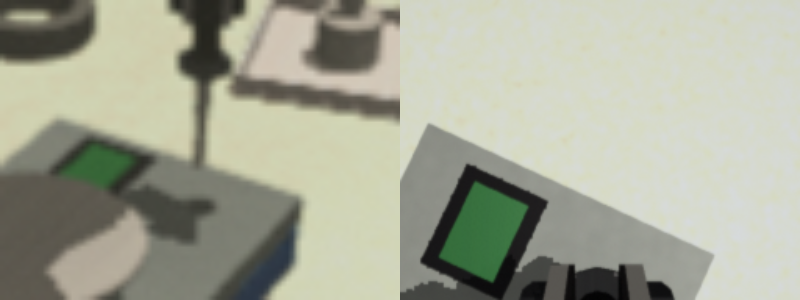

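```bash
python3 - <<'E'
from h import *
z=np.load("sty.npz");a,tl=z["a"],z["tl"]
P,Q=pose_for(a,tl,[543,-39,75])
pz=lambda h:[P[0],P[1],P[2]-75+h]
bot.move_l(pz(44),Q,v=40)
f0=fz();print(f0)
h=44
while h>32:
    h-=1;bot.move_l(pz(h),Q,v=30);f=fz()-f0;print(h,round(f,1),end="; ")
    if f>7.5:break
bot.wait(0.6)
s=bot.get_state();print(s["ee_pos"]-P,fz()-f0,s["contact_force"],s["torque"])
for n in("zero_button_top",): pass
bot.move_l(pz(110),Q,v=60)
a,tl=fit_stylus(); s=bot.get_state();np.savez("sty2.npz",a=a,tl=tl)
T=Ro.from_euler("xyz",s["tool_rot"]);print("tip",T.apply(tl)+s["ee_pos"],"axis",T.apply(a),s["t"])
E
```

```text
-0.7235806656653145
43 0.3; 42 0.0; 41 -0.2; 40 -0.2; 39 1.5; 38 1.7; 37 3.2; 36 3.0; 35 4.5; 34 5.3; 33 8.9; [  0.23615177  -0.10515943 -40.89792085] 9.16157131996282 [-1.84153727  0.91409928  8.03943102] [ 0.26779034  0.6164202  -0.16941129]
[[545.0, -46.0, 193.0], [545.0, -46.0, 197.0], [545.0, -46.0, 200.0], [545.0, -46.0, 203.0], [545.0, -46.0, 207.0], [545.0, -46.0, 210.0], [545.0, -46.0, 213.0], [545.0, -46.0, 217.0], [545.0, -46.0, 219.0], [545.0, -46.0, 221.0], [545.0, -46.0, 224.0], [545.0, -46.0, 229.0], [545.0, -46.0, 231.0]]
tilt [-5.88493568  0.34803296] rms 0.18693621149876513 n 115 474 end 29.462103955157197 disc centre [  3.96785349  -0.63914744 -27.75679248] axis end [  3.79910798   0.         -27.82507624]
tip [542.6865885  -38.65045333 109.73663157] axis [ 0.00108309 -0.00159993  0.99999813] 26.475
```

```bash
python3 - <<'E'
from h import *
z=np.load("sty2.npz");a,tl=z["a"],z["tl"]
P,Q=pose_for(a,tl,[517.5,278,110]); bot.move_l(P,Q,v=100)
a,tl=fit_stylus(); s=bot.get_state();np.savez("sty3.npz",a=a,tl=tl)
T=Ro.from_euler("xyz",s["tool_rot"]);print("tip",T.apply(tl)+s["ee_pos"],"axis",T.apply(a),s["t"])
P,Q=pose_for(a,tl,[517.5,278,76]); bot.move_l(P,Q,v=50)
im,d=viewer.grab_frame("side");w=viewer.grab_frame("top")[0]
cv2.imwrite("pics/c7.png",cv2.cvtColor(np.hstack([cv2.resize(im[220:310,210:310],(400,360)),cv2.resize(w[200:260,115:185],(400,360))]),cv2.COLOR_RGB2BGR))
print(bot.get_state()["contact_force"])
E
```

```text
[[520.0, 270.0, 194.0], [520.0, 270.0, 197.0], [520.0, 270.0, 201.0], [520.0, 270.0, 205.0], [520.0, 271.0, 208.0], [520.0, 271.0, 210.0], [520.0, 271.0, 213.0], [520.0, 271.0, 216.0], [520.0, 271.0, 220.0], [520.0, 271.0, 222.0], [520.0, 271.0, 224.0], [520.0, 271.0, 229.0], [520.0, 271.0, 231.0]]
tilt [-5.87622853  0.34836562] rms 0.20235568191049924 n 117 476 end 29.4369512797526 disc centre [  4.0076419   -0.63166679 -27.73860665] axis end [  3.80779538   0.         -27.79844926]
tip [517.52537237 277.89052709 110.026462  ] axis [ 1.53665157e-05 -3.93323701e-04  9.99999923e-01] 29.85
[-0.4529718  -0.15481736 -0.5653906 ]
```

View pics/c7.png

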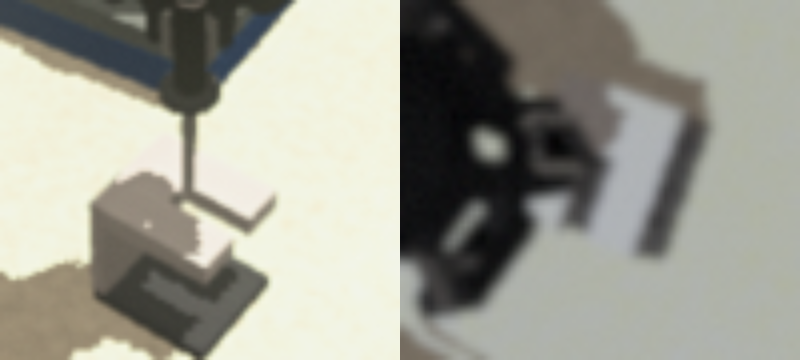

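The tip at (187,198) in the left half is over the closed end of the slot. I'll lower it with force checks.

```bash
python3 - <<'E'
from h import *
z=np.load("sty3.npz");a,tl=z["a"],z["tl"]
F=lambda:bot.get_state()["contact_force"].copy()
f0=F();h=76;ok=True
for h in (68,60,50,40,30,20,14,12,11,10,9,8):
    P,Q=pose_for(a,tl,[517.5,278,h]); bot.move_l(P,Q,v=50); bot.wait(.03);f=F()-f0; print(h,np.round(f,1))
    if h>14 and np.linalg.norm(f)>5: ok=False;break
    if f[2]>2: break
if ok:
    bot.set_gripper(0.45); bot.wait(.2)
    back=Ro.from_euler("xyz",Q).apply([0,0,-1])
    bot.move_l(list(np.array(P)+90*back),Q,v=100)
    print(bot.get_state()["t"])
    im,d=viewer.grab_frame("side");Pc=cloud("side",d).reshape(-1,3)
    for zz in(80,95,110,125):
        K=Pc[(np.hypot(Pc[:,0]-517,Pc[:,1]-278)<30)&(abs(Pc[:,2]-zz)<7)];print(zz,len(K),K.min(0) if len(K) else 0,K.max(0) if len(K) else 0)
    cv2.imwrite("pics/c8.png",cv2.cvtColor(np.hstack([cv2.resize(im[200:320,200:320],(400,400)),cv2.resize(im[130:230,200:340],(400,400))]),cv2.COLOR_RGB2BGR))
E
```

```text
68 [0.3 0.5 0. ]
60 [ 1.3  0.4 -0.8]
50 [-0.8  0.8  0.5]
40 [ 1.1  0.8 -0.5]
30 [ 0.6  0.4 -0.2]
20 [ 0.2  0.4 -0.4]
14 [0.2 0.1 0. ]
12 [ 0.5  0.4 -0.8]
11 [1.4 0.8 0.2]
10 [1.  0.1 0.1]
9 [-0.4 -0.5  4.9]
36.05
80 117 [504.04947175 263.5838271   73.03177572] [532.7933617 292.3860845  86.7377139]
95 37 [511.05822817 275.89448101  88.05718354] [524.18329169 284.76775569 101.51240716]
110 45 [511.21365422 275.33392052 103.1419443 ] [524.13658256 285.32545021 116.93038074]
125 44 [511.36424351 276.1804161  118.12576361] [523.99531055 286.55033058 131.66482769]
```

View pics/c8.png

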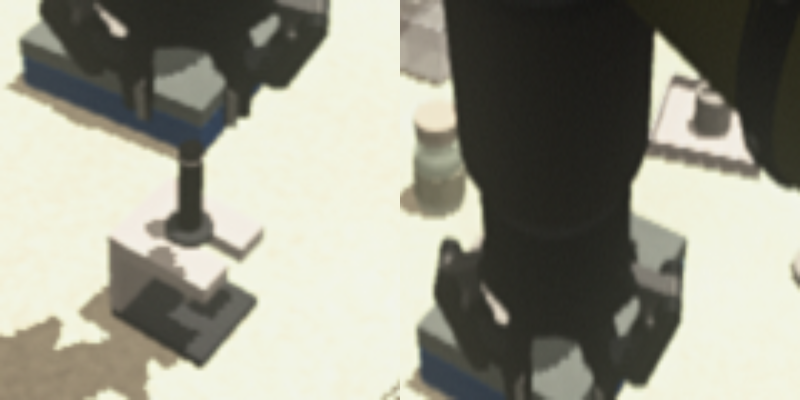

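The stylus is back upright in its slot ((190,190), collar flat on the plate), the weight stands in the tray, and the gripper is clear.

```bash
python3 -c "
from h import *
bot.wait(.3); print(bot.get_state()['contact_force']); print(bot.close_job())"
```

```text
[-0.63156645 -0.35843904 -0.12725988]
the job is handed in; nothing more can be done
None
```

I handed the job in at about 36 s of the 61 s allowed: the weight stands in the tray, the zero button was pressed to its stop and held for over half a second, and the stylus hangs upright in its slot; no verdict came back.

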